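# Turn a relay board over against an assembly bed

## Robot

A 6-joint arm with a two-finger parallel gripper is mounted at the origin on a cart in front of the work surface, level with it; the furniture and walls round the work are solid. World frame = base frame: x ahead of the robot, y to its left, z up, the work surface at z = 0. Lengths are in m, angles in rad, forces in N, time in s.
With the tool pointing down it reaches from about 0.375 to 0.9 m from the base axis. Payload 3.1 kg.
Tool frame: the origin (TCP) lies on the centre line of the jaws, within the pads' length; the fingertips stand 17 mm ahead of it and the grasp point (between the pads) lies 2 mm behind it (manip.tip_reach is the distance from the TCP to the fingertips, in m); z points along the fingers, y is the line along which they close (so a half turn about z gives the same grasp; the last joint's range is limited). The gripper opens to 85 mm and grips with 20 to 120 N. Pads are 22 mm wide; open, the fingers measure 114 mm over their backs; the gripper's body (76 mm by 85 mm) begins 54 mm behind the grasp point. The pads swing forward as they close: fully open they stand 13 mm farther back than shut.
Start: joints at [-1.472, 0.527, 1.433, -0, 1.181, -0.178], TCP at [0.171, -0.601, 0.248] pointing down, gripper open.
Joint ranges: [-3.08, 3.08], [-0.75, 2.2], [0.22, 2.44], [-1.43, 4.57], [0, 2.65], [-2.85, 2.85]. Speed limits (rad/s): [2.79, 2.79, 3.14, 3.14, 3.14, 3.14].

## Interface

Orientations are given as a unit quaternion [w, x, y, z].
In Python, from bench import manip gives the robot as it stands. The module is installed in compiled form; this text tells all that it offers.
- The arm moves only by the tool jog_arm, never from a script. Its argument "increments" is a list of rows, each an object with "claw": the opening, from 0 (shut) to 1 (fully open); "delta_pos": the shift along the world's x, y, z in cm, a list of three; "twist": the turn about the world's z in rad. In form: [{"claw": claw, "delta_pos": [dx, dy, dz], "twist": twist}, ...]. A call has 1 to 20 rows; each row is the pose to reach, as a shift and turn from the pose commanded when the call began; what a row does not reach only later rows make up. A row lasts 1/12 s, in which the tool goes at most 41.7 mm and 7.16 degrees, less where a joint would pass 70% of its speed; a pose out of reach is approached as far as the arm can. A call with a gripper value outside its range is refused whole. The fingers move at their own pace and stop on an object; "newtons" is the grip in N (left out, the last holds). Time passes only in rows, so rows that repeat a pose let the fingers close. It gives the time, the measured TCP pose, the force, the opening and the grip force at its end, in the units of the state.
- manip.read_state(): the state, without advancing time (a new reading comes with each control period).
- manip.read_camera(name): name is "side" or "top"; returns a dict with "frame" (400x640x3 uint8, blue, green, red), "K" (3x3 intrinsics, pixels), "T" (4x4, takes a point from camera to world coordinates). Camera axes: x right, y up, looking along -z (the intrinsics and any distortion apply to the point x, -y, -z); pixel columns grow to the right and rows downward; lengths in m; the calibration is good to about 2 mm. A picture is of the moment at which its call begins. There is no depth.
- manip.sign_off(): hands the job in; it is judged then, once.
The state is a dict: "time_s": time; "q": joint angles; "joint_vel": joint speeds; "effort": joint torques, N m; "position": TCP position; "eef_rot": TCP orientation; "force": force on the tool from outside, world axes, zero at the start; "torque": the same for the moment, N m; "opening": opening from 0.0 (shut) to 1.0 (fully open); "gripper_force": force on a finger pad.
Only numpy, scipy, OpenCV 4.12 (cv2) and the standard library are available. Lean on these libraries where they do the work, as an engineer would, in place of code of your own. Each camera call takes 0.05 s, during which the arm holds its last target. There are 200 camera calls.

## Task

A green circuit board lies with its components facing down on the bench, beside a raised aluminium assembly bed with a black rubber top. Without gripping it, push it with the fingertips against the upright side of the bed until it tips up on edge and turns over onto the bed, components up, then push it on along the bed until its edge rests squarely against the yellow stop on the bed's far side. Do not lift or carry the board, and leave the other things on the bench where they are.

Things in the scene. Friction and masses are not known exactly. Their poses are not given: they have to be found in the camera images.
- board_mid (a point): Middle of the green plate (100 x 90 x 4 mm, about 90 g), half-way through its thickness. Board axes: x along the 100 mm length, at the start towards the bed (within 0.25 rad of the bed's x); y along the 90 mm width; z out of the bare solder side, up at the start. It stands on 16 mm tall components: plate underside 16 mm, top 20 mm above the bench.
- board: The same board; origin in the middle of its component side, 18 mm from board_mid along -z, same axes. Tall black and blue blocks fill |x| 2 to 30, |y| 25 to 41 mm; the middle strip |y| < 25 mm has only parts up to 9 mm tall within |x| < 20 mm. The outer 20 mm at both x ends are bare, so a fingertip tilted forward can get under the near end.
- board_lead_edge (a point): Middle of the board's edge that faces the bed at the start: 50 mm from board_mid along the board's +x, at mid thickness.
- board_trail_edge (a point): Middle of the opposite edge, the one away from the bed at the start: 50 mm from board_mid along the board's -x, at mid thickness. After the turn it is the edge towards the stop.
- bed_edge (a point): Middle of the fixed bed's top edge on the board's side (the robot's right). The bed is a solid aluminium block, its top a grippy black rubber sheet, with an upright face here: 24 mm high above the bench (this point too), 95 mm deep (x), 200 mm wide (y). Its axes: x level, from this edge to the stop, within 0.25 rad of the robot's left (world +y); y along the edge; z up.
- bed_stop (a point): Middle of the foot of the yellow stop on the bed's far side, level with the bed's top, 95 mm from bed_edge along the bed's x. The stop is a fixed bar along the bed's y, 200 mm long, 10 mm thick and 10 mm higher than the bed's top. A board against it overhangs bed_edge by 5 mm.
- screwdriver: Loose screwdriver with a red handle, 27 x 205 x 24 mm, lying between the board and the robot; origin at its underside. Leave alone.
- black_tape: Loose roll of black electrical tape, 62 mm across, 19 mm high, lying flat behind the board, away from the robot; origin at its underside centre. Leave alone.
- tape_roll: Loose roll of cream masking tape, 104 mm across, 25 mm high, lying flat at the right; origin at its underside centre. Leave alone.
- dial: Loose round black dial instrument, 60 mm across, 16 mm high, lying flat at the left; origin at its underside centre. Leave alone.
- round_tin: Loose white round tin, 69 mm across, 31 mm high, standing at the left; origin at its underside centre. Leave alone.

How it is judged:
By the outcome, as a careful person would: the job done as asked, in the order asked, and still so for the second after the job is handed in, with the robot touching nothing.
It also fails if it takes over 53 s, if anything falls off the work surface, if the arm or the gripper's body presses on something with over 40 N, if the wrist force passes 120 N, or if a joint passes its speed limit or range.

## Working session

There is one attempt and no reset: what is moved stays moved. The work goes in short steps, Python scripts to look and compute and a tool call to move; the robot and the scene stay as the last step left them, time stands still between calls to the robot, and variables do not carry over. Pictures are saved under pics/ and viewed, at most 10 in all, crops included, and the job is handed in when it is done.

Besides the shell and the picture viewer there is one more tool, called after "Request:" as name(argument=value, ...) on one line, values as JSON. jog_arm: Moves the arm, as the interface text tells. Its arguments: {"type":"object","properties":{"increments":{"type":"array","items":{"type":"object","properties":{"claw":{"type":"number"},"delta_pos":{"type":"array","items":{"type":"number"}},"twist":{"type":"number"}}}},"newtons":{"type":"number"}},"required":["increments"]}

```bash
mkdir -p pics
cat > h.py <<'E'
import numpy as np, cv2
from bench import manip
def cam(n,save=None):
    c=manip.read_camera(n)
    if save: cv2.imwrite('pics/'+save,c['frame'])
    return c
def ray(c,uv):
    u=np.linalg.inv(c['K'])@np.array([uv[0],uv[1],1.]); d=c['T'][:3,:3]@np.array([u[0],-u[1],-u[2]])
    return c['T'][:3,3],d
def onz(c,uv,z):
    o,d=ray(c,uv); return o+d*(z-o[2])/d[2]
def proj(c,p):
    q=np.linalg.inv(c['T'])@np.append(p,1); v=c['K']@np.array([q[0],-q[1],-q[2]]); return v[:2]/v[2]
E
python3 - <<'E'
from h import *
for n in('top','side'):
    c=cam(n,n+'0.png'); print(n,c['K'].round(1).tolist(),c['T'].round(3).tolist(),[k for k in c])
s=manip.read_state(); print(s['time_s'],s['position'],s['eef_rot'],manip.tip_reach)
E
```

```text
top [[512.4, 0.0, 317.3], [0.0, 512.4, 194.1], [0.0, 0.0, 1.0]] [[0.005, 0.987, -0.16, 0.283], [-1.0, 0.006, 0.005, 0.049], [0.006, 0.16, 0.987, 1.68], [0.0, 0.0, 0.0, 1.0]] ['frame', 'K', 'T']
side [[362.9, 0.0, 317.0], [0.0, 362.9, 196.2], [0.0, 0.0, 1.0]] [[-0.856, 0.312, -0.411, 0.078], [-0.516, -0.547, 0.659, 0.778], [-0.019, 0.777, 0.63, 0.74], [0.0, 0.0, 0.0, 1.0]] ['frame', 'K', 'T']
0.1 [ 0.17136699 -0.6004011   0.24742068] [-9.96377855e-04  9.90369865e-01  1.38443258e-01  4.36122481e-05] 0.017
```

View pics/top0.png

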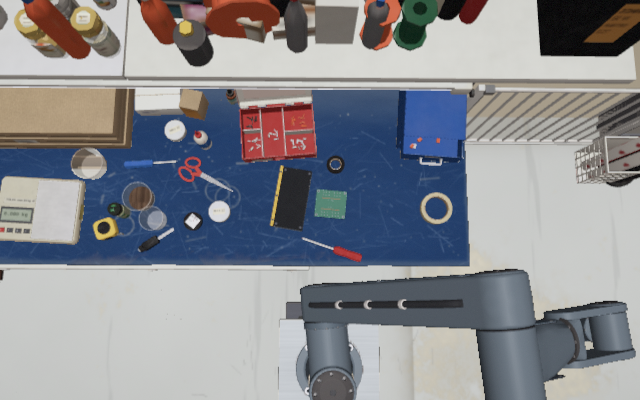

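View pics/side0.png

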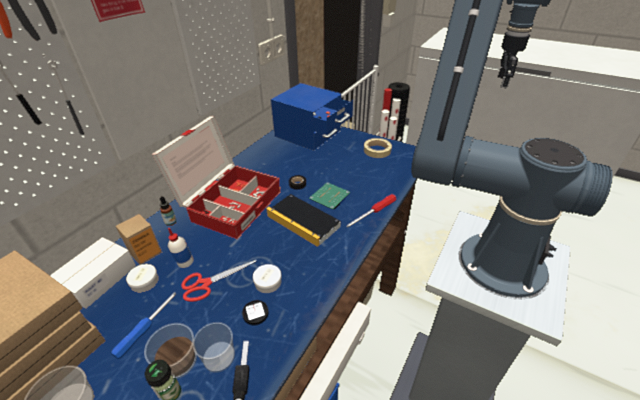

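```bash
cat > m.py <<'E'
from h import *
def rect(c,mask,z,box):
    m=np.zeros(mask.shape,np.uint8); x0,y0,x1,y1=box; m[y0:y1,x0:x1]=mask[y0:y1,x0:x1]
    cs,_=cv2.findContours(m,cv2.RETR_EXTERNAL,cv2.CHAIN_APPROX_NONE); k=max(cs,key=cv2.contourArea)
    P=np.array([onz(c,p[0],z)[:2] for p in k])*1000
    r=cv2.minAreaRect(P.astype(np.float32)); return np.round(r[0],1),np.round(r[1],1),round(r[2],2),np.round(cv2.boxPoints(r)).tolist()
def hsv(c): return cv2.cvtColor(c['frame'],cv2.COLOR_BGR2HSV)
G=lambda h:cv2.inRange(h,(50,60,40),(92,255,255))
Y=lambda h:cv2.inRange(h,(18,120,100),(35,255,255))
B=lambda h:cv2.inRange(h,(0,0,0),(180,140,75))
E
python3 - <<'E'
from m import *
for n,b in(('top',(260,150,360,240)),('side',(255,170,360,250))):
    c=cam(n); h=hsv(c)
    print(n,'board',rect(c,G(h),.020,b)); print(' stop',rect(c,Y(h),.034,b))
    print(' bed',rect(c,B(h),.024,b if n=='side' else (260,150,313,240)))
    f=c['frame'][b[1]:b[3],b[0]:b[2]]; cv2.imwrite(f'pics/{n}c.png',cv2.resize(f,None,fx=5,fy=5,interpolation=cv2.INTER_CUBIC))
E
```

```text
top board (array([521.4,  -2.8]), array([99.4, 90.1]), 85.08, [[472.0, -48.0], [562.0, -56.0], [571.0, 43.0], [481.0, 51.0]])
 stop (array([556.7, 170.8]), array([ 10.4, 174.8]), 81.04, [[470.0, 179.0], [642.0, 152.0], [644.0, 162.0], [471.0, 190.0]])
 bed (array([538.1, 122.7]), array([ 97.5, 201.1]), 81.13, [[431.0, 90.0], [630.0, 59.0], [645.0, 155.0], [446.0, 186.0]])
side board (array([517.9,  -1.6]), array([101.8,  91.1]), 84.93, [[468.0, -48.0], [559.0, -56.0], [568.0, 45.0], [477.0, 53.0]])
 stop (array([536. , 183.1]), array([ 32.9, 213.8]), 80.76, [[428.0, 184.0], [639.0, 150.0], [644.0, 182.0], [433.0, 216.0]])
 bed (array([534.2, 116.9]), array([ 90.3, 200.3]), 79.21, [[427.0, 91.0], [624.0, 54.0], [641.0, 142.0], [444.0, 180.0]])
```

View pics/topc.png

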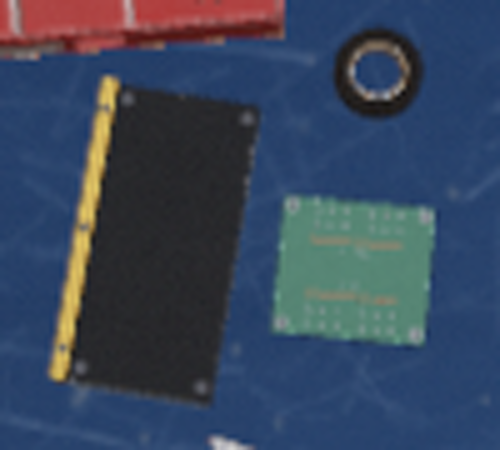

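View pics/sidec.png

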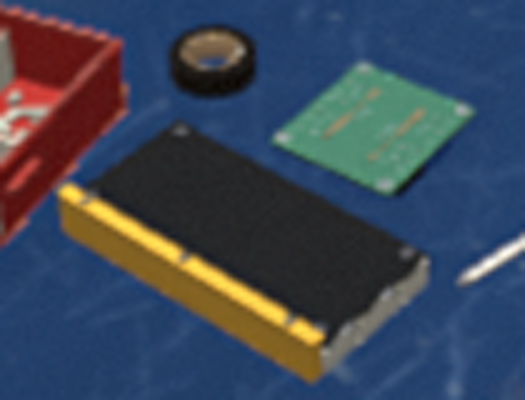

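Request:
jog_arm(increments=[{"claw": 0.15,"delta_pos": [33.8,51.8,-5],"twist": 1.138},{"claw": 0.15,"delta_pos": [33.8,51.8,-5],"twist": 1.138},{"claw": 0.15,"delta_pos": [33.8,51.8,-5],"twist": 1.138},{"claw": 0.15,"delta_pos": [33.8,51.8,-5],"twist": 1.138},{"claw": 0.15,"delta_pos": [33.8,51.8,-5],"twist": 1.138},{"claw": 0.15,"delta_pos": [33.8,51.8,-5],"twist": 1.138},{"claw": 0.15,"delta_pos": [33.8,51.8,-5],"twist": 1.138},{"claw": 0.15,"delta_pos": [33.8,51.8,-5],"twist": 1.138},{"claw": 0.15,"delta_pos": [33.8,51.8,-5],"twist": 1.138},{"claw": 0.15,"delta_pos": [33.8,51.8,-5],"twist": 1.138},{"claw": 0.15,"delta_pos": [33.8,51.8,-5],"twist": 1.138},{"claw": 0.15,"delta_pos": [33.8,51.8,-5],"twist": 1.138},{"claw": 0.15,"delta_pos": [33.8,51.8,-5],"twist": 1.138},{"claw": 0.15,"delta_pos": [33.8,51.8,-5],"twist": 1.138},{"claw": 0.15,"delta_pos": [33.8,51.8,-5],"twist": 1.138},{"claw": 0.15,"delta_pos": [33.8,51.8,-5],"twist": 1.138},{"claw": 0.15,"delta_pos": [33.8,51.8,-5],"twist": 1.138},{"claw": 0.15,"delta_pos": [33.8,51.8,-5],"twist": 1.138},{"claw": 0.15,"delta_pos": [33.8,51.8,-5],"twist": 1.138},{"claw": 0.15,"delta_pos": [33.8,51.8,-5],"twist": 1.138}])

```text
time_s: 1.87
position: [0.5088, -0.0844, 0.1984]
eef_rot: [-0.0, 0.761, 0.649, -0.0]
force: [0.0, -0.2, -0.7]
opening: 0.155
gripper_force: 0.0
```

Request:
jog_arm(increments=[{"claw": 0.15,"delta_pos": [0,0,-4],"twist": 0},{"claw": 0.15,"delta_pos": [0,0,-8],"twist": 0},{"claw": 0.15,"delta_pos": [0,0,-12],"twist": 0},{"claw": 0.15,"delta_pos": [0,0,-15],"twist": 0},{"claw": 0.15,"delta_pos": [0,0,-16.5],"twist": 0},{"claw": 0.15,"delta_pos": [0,0,-17.3],"twist": 0},{"claw": 0.15,"delta_pos": [0,0,-17.3],"twist": 0},{"claw": 0.15,"delta_pos": [0,0,-17.3],"twist": 0}])

```text
time_s: 2.53
position: [0.5096, -0.084, 0.0257]
eef_rot: [0.0, 0.76, 0.65, 0.0]
force: [-0.4, 0.1, 0.2]
opening: 0.151
gripper_force: 0.0
```

Run:
```python
from h import *
c=cam('side'); s=manip.read_state(); print(s['position'],s['force'],s['time_s'])
p=s['position'].copy() if hasattr(s['position'],'copy') else np.array(s['position'])
p=np.array(p); print(proj(c,p-[0,0,.017]))
cv2.imwrite('pics/s2.png',cv2.resize(c['frame'][130:250,260:420],None,fx=5,fy=5,interpolation=cv2.INTER_CUBIC))
```

```text
[ 0.5101099  -0.08388813  0.02631876] [-0.76244069  0.1308134  -0.21916383] 2.5833
[343.52403254 184.54830001]
```

View pics/s2.png

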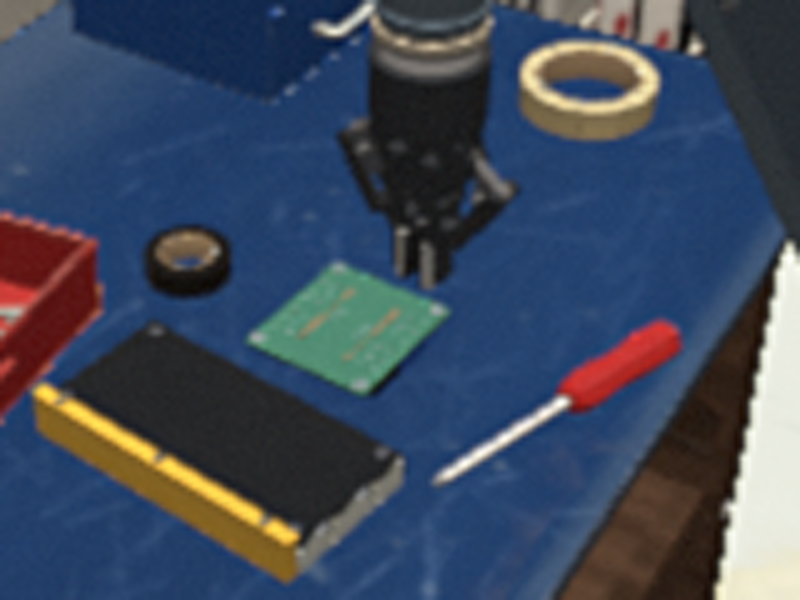

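Request:
jog_arm(increments=[{"claw": 0.15,"delta_pos": [0.09,0.59,0],"twist": 0},{"claw": 0.15,"delta_pos": [0.19,1.19,0],"twist": 0},{"claw": 0.15,"delta_pos": [0.25,1.58,0],"twist": 0},{"claw": 0.15,"delta_pos": [0.31,1.98,0],"twist": 0},{"claw": 0.15,"delta_pos": [0.37,2.37,0],"twist": 0},{"claw": 0.15,"delta_pos": [0.43,2.77,0],"twist": 0},{"claw": 0.15,"delta_pos": [0.5,3.16,0],"twist": 0},{"claw": 0.15,"delta_pos": [0.56,3.56,0],"twist": 0},{"claw": 0.15,"delta_pos": [0.62,3.95,0],"twist": 0},{"claw": 0.15,"delta_pos": [0.65,4.15,0],"twist": 0},{"claw": 0.15,"delta_pos": [0.68,4.35,0],"twist": 0},{"claw": 0.15,"delta_pos": [0.7,4.45,0],"twist": 0},{"claw": 0.15,"delta_pos": [0.7,4.45,0],"twist": 0}])

```text
time_s: 3.67
position: [0.5164, -0.0383, 0.0252]
eef_rot: [-0.0, 0.76, 0.65, -0.0]
force: [0.4, 0.0, -0.3]
opening: 0.148
gripper_force: 0.0
```

Run:
```python
from m import *
s=manip.read_state(); print(s['position'],s['force'],s['time_s'])
c=cam('top','t3.png'); h=hsv(c); print(rect(c,G(h),.020,(260,150,360,240)))
c=cam('side','s3.png'); h=hsv(c); print(rect(c,G(h),.020,(255,150,370,250)))
```

```text
[ 0.51638801 -0.03830111  0.02524994] [ 0.37747601  0.01420728 -0.28106819] 3.6667Traceback (most recent call last):
  File "<stdin>", line 3, in <module>
  File "m.py", line 4, in rect
    cs,_=cv2.findContours(m,cv2.RETR_EXTERNAL,cv2.CHAIN_APPROX_NONE); k=max(cs,key=cv2.contourArea)
                                                                        ~~~^^^^^^^^^^^^^^^^^^^^^^^^
ValueError: max() iterable argument is empty
```

Run:
```python
from m import *
c=cam('side','s3.png'); h=hsv(c); print(rect(c,G(h),.020,(255,150,370,250)))
b=rect(c,B(h),.024,(255,170,360,250));print(b)
cv2.imwrite('pics/s3c.png',cv2.resize(c['frame'][140:250,260:400],None,fx=5,fy=5,interpolation=cv2.INTER_CUBIC))
```

```text
(array([523.4,  22.1]), array([101.9,  92.1]), 81.13, [[470.0, -21.0], [561.0, -35.0], [577.0, 65.0], [486.0, 80.0]])
(array([530.3, 100.9]), array([120.5, 202.4]), 78.46, [[419.0, 62.0], [617.0, 22.0], [641.0, 140.0], [443.0, 180.0]])
```

View pics/s3c.png

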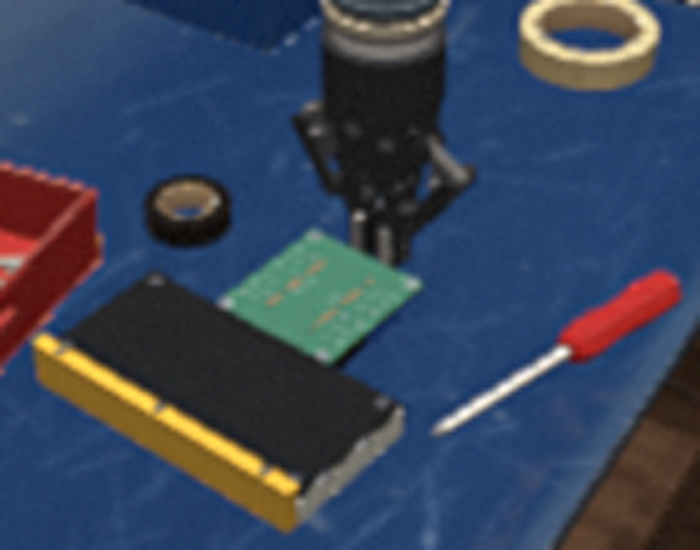

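Request:
jog_arm(increments=[{"claw": 0.15,"delta_pos": [0.02,0.1,0],"twist": 0},{"claw": 0.15,"delta_pos": [0.03,0.2,0],"twist": 0},{"claw": 0.15,"delta_pos": [0.05,0.3,0],"twist": 0},{"claw": 0.15,"delta_pos": [0.06,0.4,0],"twist": 0},{"claw": 0.15,"delta_pos": [0.06,0.4,0],"twist": 0}])

```text
time_s: 4.18
position: [0.5165, -0.0373, 0.0253]
eef_rot: [0.001, 0.759, 0.651, -0.002]
force: [-4.3, -13.7, 0.7]
opening: 0.145
gripper_force: 7.4
```

Request:
jog_arm(increments=[{"claw": 0.15,"delta_pos": [0,0,0.4],"twist": 0},{"claw": 0.15,"delta_pos": [0.01,0.04,0.87],"twist": 0},{"claw": 0.15,"delta_pos": [0.02,0.1,1.3],"twist": 0},{"claw": 0.15,"delta_pos": [0.03,0.15,1.74],"twist": 0},{"claw": 0.15,"delta_pos": [0.04,0.24,2.16],"twist": 0},{"claw": 0.15,"delta_pos": [0.05,0.34,2.6],"twist": 0},{"claw": 0.15,"delta_pos": [0.05,0.34,2.6],"twist": 0}])

```text
time_s: 4.77
position: [0.5173, -0.0341, 0.0523]
eef_rot: [0.002, 0.759, 0.651, -0.001]
force: [-4.2, -15.0, 3.1]
opening: 0.152
gripper_force: 7.3
```

Run:
```python
from m import *
c=cam('side','s4.png')
cv2.imwrite('pics/s4c.png',cv2.resize(c['frame'][140:250,260:400],None,fx=5,fy=5,interpolation=cv2.INTER_CUBIC))
```

```text
(no output)
```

View pics/s4c.png

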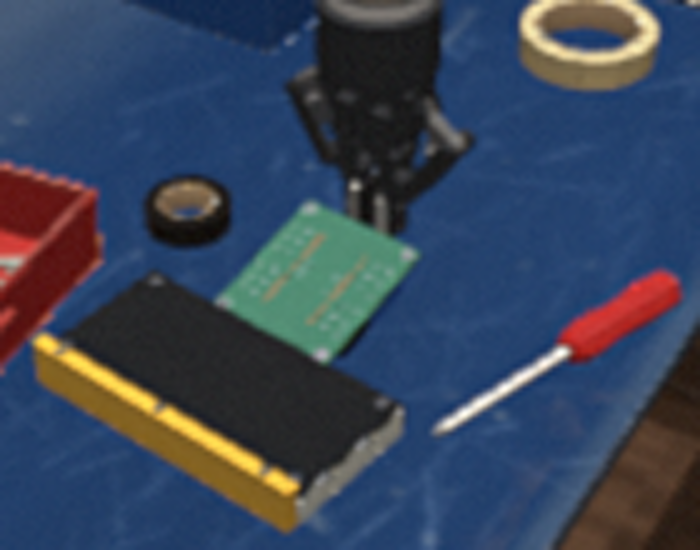

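Request:
jog_arm(increments=[{"claw": 0.15,"delta_pos": [0.02,0.12,0.42],"twist": 0},{"claw": 0.15,"delta_pos": [0.04,0.26,0.83],"twist": 0},{"claw": 0.15,"delta_pos": [0.07,0.42,1.24],"twist": 0},{"claw": 0.15,"delta_pos": [0.09,0.59,1.64],"twist": 0},{"claw": 0.15,"delta_pos": [0.12,0.78,2.03],"twist": 0},{"claw": 0.15,"delta_pos": [0.16,0.99,2.41],"twist": 0},{"claw": 0.15,"delta_pos": [0.19,1.21,2.78],"twist": 0},{"claw": 0.15,"delta_pos": [0.23,1.45,3.15],"twist": 0},{"claw": 0.15,"delta_pos": [0.27,1.71,3.5],"twist": 0},{"claw": 0.15,"delta_pos": [0.31,1.98,3.84],"twist": 0},{"claw": 0.15,"delta_pos": [0.35,2.26,4.17],"twist": 0},{"claw": 0.15,"delta_pos": [0.4,2.56,4.48],"twist": 0},{"claw": 0.15,"delta_pos": [0.4,2.56,4.48],"twist": 0}])

```text
time_s: 5.9
position: [0.5218, -0.0047, 0.0966]
eef_rot: [0.0, 0.759, 0.651, 0.0]
force: [-0.4, 0.7, -0.4]
opening: 0.154
gripper_force: 0.0
```

Run:
```python
from m import *
c=cam('side','s5.png')
cv2.imwrite('pics/s5c.png',cv2.resize(c['frame'][140:250,260:400],None,fx=5,fy=5,interpolation=cv2.INTER_CUBIC))
```

```text
(no output)
```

View pics/s5c.png

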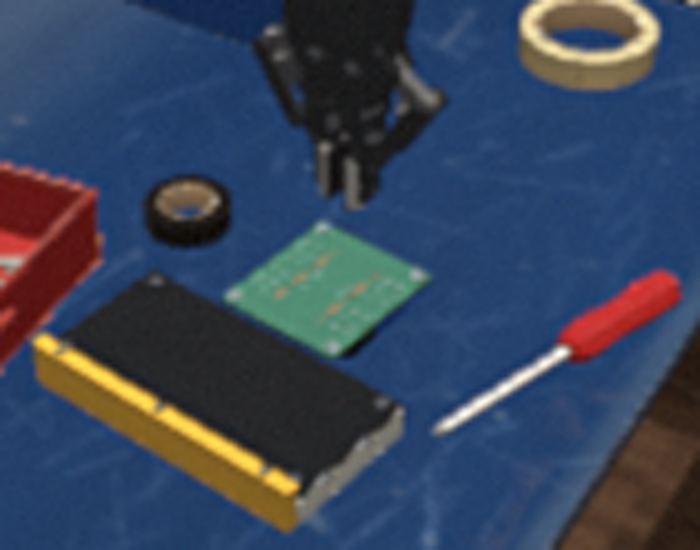

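Run:
```python
from m import *
c=cam('side'); h=hsv(c); r=rect(c,G(h),.020,(255,150,370,250)); print(r)
u=np.array([.155,.988]);v=np.array([-.988,.155]);e=np.array([530.5,74.6])
for n,p in(('board',r[0]),('tcp',np.array(manip.read_state()['position'])[:2]*1000)): print(n,(p-e)@u,(p-e)@v)
```

```text
(array([523.1,  15.5]), array([102. ,  92.4]), 81.15, [[470.0, -28.0], [561.0, -42.0], [577.0, 59.0], [485.0, 73.0]])
board -59.53779999999999 -1.8493000000000217
tcp -80.16082332502891 -3.546609627797269
```

Request:
jog_arm(increments=[{"claw": 0.15,"delta_pos": [-0.4,-2.57,0],"twist": 0},{"claw": 0.15,"delta_pos": [-0.81,-5.14,0],"twist": 0},{"claw": 0.15,"delta_pos": [-0.81,-5.14,0],"twist": 0},{"claw": 0.15,"delta_pos": [-0.81,-5.14,-3],"twist": 0},{"claw": 0.15,"delta_pos": [-0.81,-5.14,-6],"twist": 0},{"claw": 0.15,"delta_pos": [-0.81,-5.14,-7.55],"twist": 0},{"claw": 0.15,"delta_pos": [-0.81,-5.14,-7.55],"twist": 0},{"claw": 0.15,"delta_pos": [-0.7,-4.44,-7.55],"twist": 0},{"claw": 0.15,"delta_pos": [-0.62,-3.94,-7.55],"twist": 0},{"claw": 0.15,"delta_pos": [-0.56,-3.54,-7.55],"twist": 0},{"claw": 0.15,"delta_pos": [-0.5,-3.24,-7.55],"twist": 0},{"claw": 0.15,"delta_pos": [-0.47,-2.97,-7.55],"twist": 0},{"claw": 0.15,"delta_pos": [-0.47,-2.97,-7.55],"twist": 0}])

```text
time_s: 7.08
position: [0.5164, -0.0373, 0.021]
eef_rot: [0.001, 0.758, 0.652, -0.002]
force: [-4.2, -13.7, -0.4]
opening: 0.146
gripper_force: 7.5
```

Request:
jog_arm(increments=[{"claw": 0.15,"delta_pos": [0,0,0.4],"twist": 0},{"claw": 0.15,"delta_pos": [0.01,0.06,0.87],"twist": 0},{"claw": 0.15,"delta_pos": [0.02,0.13,1.3],"twist": 0},{"claw": 0.15,"delta_pos": [0.03,0.2,1.74],"twist": 0},{"claw": 0.15,"delta_pos": [0.05,0.3,2.16],"twist": 0},{"claw": 0.15,"delta_pos": [0.07,0.44,2.6],"twist": 0}])

```text
time_s: 7.58
position: [0.5172, -0.034, 0.0476]
eef_rot: [0.002, 0.759, 0.652, -0.002]
force: [-5.8, -17.9, 4.2]
opening: 0.154
gripper_force: 9.1
```

Request:
jog_arm(increments=[{"claw": 0.15,"delta_pos": [0.02,0.15,0.42],"twist": 0},{"claw": 0.15,"delta_pos": [0.05,0.32,0.83],"twist": 0}])

```text
time_s: 7.75
position: [0.5177, -0.0313, 0.0563]
eef_rot: [0.002, 0.758, 0.652, -0.002]
force: [-5.9, -19.4, 7.3]
opening: 0.151
gripper_force: 10.1
```

Request:
jog_arm(increments=[{"claw": 0.15,"delta_pos": [0.03,0.17,0.41],"twist": 0},{"claw": 0.15,"delta_pos": [0.06,0.37,0.81],"twist": 0}])

```text
time_s: 7.92
position: [0.5183, -0.0279, 0.0647]
eef_rot: [0.002, 0.758, 0.652, -0.002]
force: [-7.3, -20.4, 9.0]
opening: 0.148
gripper_force: 10.3
```

Request:
jog_arm(increments=[{"claw": 0.15,"delta_pos": [0.04,0.23,0.39],"twist": 0}])

```text
time_s: 8.0
position: [0.5187, -0.0258, 0.0688]
eef_rot: [0.003, 0.758, 0.652, -0.002]
force: [-8.2, -20.8, 11.6]
opening: 0.15
gripper_force: 11.0
```

Request:
jog_arm(increments=[{"claw": 0.15,"delta_pos": [0.04,0.26,0.38],"twist": 0}])

```text
time_s: 8.08
position: [0.5191, -0.0236, 0.0728]
eef_rot: [0.003, 0.758, 0.652, -0.003]
force: [-8.4, -22.3, 13.1]
opening: 0.151
gripper_force: 11.8
```

Request:
jog_arm(increments=[{"claw": 0.15,"delta_pos": [0.08,0.5,0.35],"twist": 0}])

```text
time_s: 8.17
position: [0.5206, -0.0178, 0.0763]
eef_rot: [0.003, 0.759, 0.651, -0.001]
force: [-0.3, 0.1, 0.1]
opening: 0.152
gripper_force: 0.0
```

Request:
jog_arm(increments=[{"claw": 0.15,"delta_pos": [0.09,0.6,0.35],"twist": 0}])

```text
time_s: 8.25
position: [0.522, -0.01, 0.0795]
eef_rot: [0.002, 0.76, 0.65, 0.0]
force: [-0.1, -1.9, 1.7]
opening: 0.146
gripper_force: 0.9
```

Request:
jog_arm(increments=[{"claw": 0.15,"delta_pos": [0.12,0.8,0.6],"twist": 0}])

```text
time_s: 8.33
position: [0.5227, -0.0005, 0.0847]
eef_rot: [0.001, 0.76, 0.65, 0.0]
force: [0.3, 0.1, 0.8]
opening: 0.149
gripper_force: 0.3
```

Request:
jog_arm(increments=[{"claw": 0.15,"delta_pos": [0.12,0.8,0.5],"twist": 0}])

```text
time_s: 8.42
position: [0.5237, 0.0087, 0.0896]
eef_rot: [0.0, 0.76, 0.65, 0.0]
force: [0.0, -0.4, -0.4]
opening: 0.146
gripper_force: 0.2
```

Run:
```python
from m import *
c=cam('side','s6.png')
cv2.imwrite('pics/s6c.png',cv2.resize(c['frame'][140:250,260:400],None,fx=5,fy=5,interpolation=cv2.INTER_CUBIC))
```

```text
(no output)
```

View pics/s6c.png

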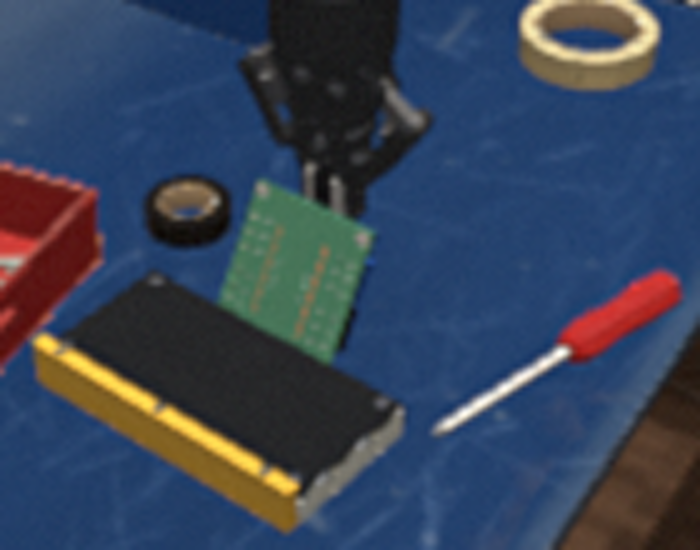

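Request:
jog_arm(increments=[{"claw": 0.15,"delta_pos": [0.12,0.79,0.45],"twist": 0},{"claw": 0.15,"delta_pos": [0.25,1.58,0.8],"twist": 0},{"claw": 0.15,"delta_pos": [0.37,2.37,1.05],"twist": 0}])

```text
time_s: 8.72
position: [0.5272, 0.0329, 0.0995]
eef_rot: [-0.0, 0.76, 0.65, -0.0]
force: [0.3, -0.9, 0.1]
opening: 0.151
gripper_force: 0.1
```

Request:
jog_arm(increments=[{"claw": 0.15,"delta_pos": [0.11,0.69,0.2],"twist": 0},{"claw": 0.15,"delta_pos": [0.22,1.38,0.3],"twist": 0}])

```text
time_s: 8.88
position: [0.5295, 0.0466, 0.1023]
eef_rot: [-0.0, 0.76, 0.65, -0.0]
force: [0.1, -0.7, 0.5]
opening: 0.151
gripper_force: 0.0
```

Run:
```python
from m import *
s=manip.read_state(); p=np.array(s['position']); print(p,s['force'])
c=cam('side'); h=hsv(c); g=G(h)[150:240,255:370]
k=max(cv2.findContours(g,0,1)[0],key=cv2.contourArea); r=cv2.approxPolyDP(k,3,True)[:,0]+[255,150]; print(r.tolist(),cv2.contourArea(k))
u=np.array([.155,.988,0]);v=np.array([-.988,.155,0]);e=np.array([.5305,.0746,0])
for x,z in((-.05,.087),(-.02,.099),(0,.1),(.03,.095)):print(x,z,[proj(c,e+x*u+y*v+[0,0,z]).round().tolist() for y in(-.047,.043)])
```

```text
[0.52945135 0.04658477 0.10233611] [ 0.0554226  -0.68339516  0.47982346]
[[304, 178], [302, 200], [307, 202], [309, 197], [309, 203], [316, 207], [317, 198], [324, 211], [322, 190], [326, 189]] 440.0
-0.05 0.087 [[312.0, 176.0], [335.0, 187.0]]
-0.02 0.099 [[305.0, 177.0], [329.0, 189.0]]
0 0.1 [[301.0, 180.0], [324.0, 192.0]]
0.03 0.095 [[294.0, 186.0], [317.0, 199.0]]
```

Request:
jog_arm(increments=[{"claw": 0.15,"delta_pos": [0.08,0.5,0],"twist": 0},{"claw": 0.15,"delta_pos": [0.15,1.0,0],"twist": 0},{"claw": 0.15,"delta_pos": [0.23,1.5,0],"twist": 0},{"claw": 0.15,"delta_pos": [0.31,2.0,0],"twist": 0}])

```text
time_s: 9.27
position: [0.5325, 0.0658, 0.102]
eef_rot: [-0.0, 0.76, 0.65, -0.0]
force: [0.5, 0.3, 0.2]
opening: 0.147
gripper_force: 0.0
```

```bash
cat > k.py <<'E'
from m import *
s=manip.read_state(); p=np.array(s['position']); print(p,s['force'],s['time_s'])
c=cam('side'); h=hsv(c); g=G(h)[150:240,255:370]
k=max(cv2.findContours(g,0,1)[0],key=cv2.contourArea); r=cv2.approxPolyDP(k,3,True)[:,0]+[255,150]; print(r.tolist(),cv2.contourArea(k))
u=np.array([.155,.988,0]);v=np.array([-.988,.155,0]);e=np.array([.5305,.0746,0])
for x,z in((0,.1),(.03,.095),(.05,.08),(.076,.024)):print(x,z,[proj(c,e+x*u+y*v+[0,0,z]).round().tolist() for y in(-.047,.043)])
E
python3 k.py
```

```text
[0.53247579 0.06583399 0.1020233 ] [0.45884098 0.34813943 0.16872214] 9.2667
[[298, 182], [302, 199], [315, 206], [312, 199], [318, 196], [318, 208], [323, 211], [318, 194], [321, 193]] 308.5
0 0.1 [[301.0, 180.0], [324.0, 192.0]]
0.03 0.095 [[294.0, 186.0], [317.0, 199.0]]
0.05 0.08 [[289.0, 194.0], [313.0, 206.0]]
0.076 0.024 [[285.0, 213.0], [307.0, 226.0]]
```

Request:
jog_arm(increments=[{"claw": 0.15,"delta_pos": [0.08,0.5,0],"twist": 0},{"claw": 0.15,"delta_pos": [0.15,1.0,0],"twist": 0},{"claw": 0.15,"delta_pos": [0.19,1.25,0],"twist": 0},{"claw": 0.15,"delta_pos": [0.23,1.5,0],"twist": 0}])

```text
time_s: 9.65
position: [0.5349, 0.0808, 0.1022]
eef_rot: [-0.0, 0.76, 0.65, -0.0]
force: [-0.7, 0.8, -0.0]
opening: 0.146
gripper_force: 0.0
```

```bash
python3 k.py
```

```text
[0.53485825 0.08084462 0.10221072] [-0.65225359  0.78726991 -0.03705063] 9.65
[[293, 187], [303, 200], [306, 198], [324, 212], [315, 197]] 187.5
0 0.1 [[301.0, 180.0], [324.0, 192.0]]
0.03 0.095 [[294.0, 186.0], [317.0, 199.0]]
0.05 0.08 [[289.0, 194.0], [313.0, 206.0]]
0.076 0.024 [[285.0, 213.0], [307.0, 226.0]]
```

Request:
jog_arm(increments=[{"claw": 0.15,"delta_pos": [0.08,0.5,0],"twist": 0},{"claw": 0.15,"delta_pos": [0.15,1.0,0],"twist": 0},{"claw": 0.15,"delta_pos": [0.19,1.25,0],"twist": 0},{"claw": 0.15,"delta_pos": [0.23,1.5,0],"twist": 0}])

```text
time_s: 10.03
position: [0.5372, 0.0959, 0.1022]
eef_rot: [0.0, 0.76, 0.65, 0.0]
force: [0.3, -0.8, 1.4]
opening: 0.148
gripper_force: 0.0
```

```bash
python3 k.py
```

```text
[0.53719589 0.09590457 0.10221723] [ 0.27476994 -0.77441357  1.3978336 ] 10.0333
[[313, 194], [288, 209], [312, 221], [331, 205]] 561.0
0 0.1 [[301.0, 180.0], [324.0, 192.0]]
0.03 0.095 [[294.0, 186.0], [317.0, 199.0]]
0.05 0.08 [[289.0, 194.0], [313.0, 206.0]]
0.076 0.024 [[285.0, 213.0], [307.0, 226.0]]
```

Request:
jog_arm(increments=[{"claw": 0.15,"delta_pos": [-0.4,-2.5,1],"twist": 0},{"claw": 0.15,"delta_pos": [-0.9,-5.5,1],"twist": 0},{"claw": 0.15,"delta_pos": [-1.46,-9.29,1],"twist": 0},{"claw": 0.15,"delta_pos": [-1.46,-9.29,0],"twist": 0},{"claw": 0.15,"delta_pos": [-1.46,-9.29,0],"twist": 0}])

```text
time_s: 10.5
position: [0.5219, 0.0009, 0.1013]
eef_rot: [-0.001, 0.761, 0.649, -0.001]
force: [-0.0, -0.1, -0.4]
opening: 0.145
gripper_force: 0.0
```

```bash
cat > k2.py <<'E'
from m import *
s=manip.read_state(); p=np.array(s['position'])*1000; print(p,s['force'],s['time_s'])
u=np.array([.155,.988]);v=np.array([-.988,.155]);e=np.array([530.5,74.6])
f=lambda q:[round(float((np.array(q)[:2]-e)@a),1) for a in(u,v)]
c=cam('side'); h=hsv(c); r=rect(c,G(h),.028,(255,150,370,250)); print(r[1],r[2],[f(q) for q in r[3]])
y=rect(c,Y(h),.034,(255,150,370,250)); print('stop',[f(q) for q in y[3]],'tcp',f(p))
g=G(h)[150:240,255:370];k=max(cv2.findContours(g,0,1)[0],key=cv2.contourArea); print([f(onz(c,q,.028)*1000) for q in cv2.approxPolyDP(k,3,True)[:,0]+[255,150]])
cv2.imwrite('pics/s7c.png',cv2.resize(c['frame'][140:250,260:400],None,fx=5,fy=5,interpolation=cv2.INTER_CUBIC))
E
python3 k2.py
```

```text
[521.85090416   0.86960272 101.310891  ] [-0.03833486 -0.05780966 -0.41971533] 10.5
[102.9  93.6] 81.09 [[-39.7, 42.9], [-39.1, -51.2], [63.0, -50.4], [63.5, 42.9]]
stop [[92.2, 118.2], [91.3, -95.5], [123.7, -95.5], [125.6, 118.4]] tcp [-74.2, -2.9]
[[-37.8, 38.6], [-38.6, -38.1], [37.2, -32.6], [39.9, -50.7], [60.9, -47.5], [62.6, 41.1]]
```

Request:
jog_arm(increments=[{"claw": 0.15,"delta_pos": [0,0,-3],"twist": 0},{"claw": 0.15,"delta_pos": [0,0,-6],"twist": 0},{"claw": 0.15,"delta_pos": [0,0,-6.8],"twist": 0},{"claw": 0.15,"delta_pos": [0.15,1.0,-6.8],"twist": 0},{"claw": 0.15,"delta_pos": [0.31,2.0,-6.8],"twist": 0},{"claw": 0.15,"delta_pos": [0.39,2.5,-6.8],"twist": 0},{"claw": 0.15,"delta_pos": [0.47,3.0,-6.8],"twist": 0},{"claw": 0.15,"delta_pos": [0.55,3.5,-6.8],"twist": 0},{"claw": 0.15,"delta_pos": [0.63,4.0,-6.8],"twist": 0},{"claw": 0.15,"delta_pos": [0.7,4.5,-6.8],"twist": 0},{"claw": 0.15,"delta_pos": [0.78,5.0,-6.8],"twist": 0},{"claw": 0.15,"delta_pos": [0.82,5.2,-6.8],"twist": 0},{"claw": 0.15,"delta_pos": [0.82,5.2,-6.8],"twist": 0}])

```text
time_s: 11.63
position: [0.5308, 0.0551, 0.0343]
eef_rot: [-0.0, 0.76, 0.65, 0.0]
force: [-0.1, 0.3, -0.4]
opening: 0.148
gripper_force: 0.0
```

```bash
python3 k2.py
```

```text
[530.83976033  55.14015742  34.27279597] [-0.06261841  0.27490395 -0.44682504] 11.6333
[98.3 93.9] 78.57 [[-6.7, 45.0], [-11.2, -48.8], [86.8, -53.7], [91.3, 40.1]]
stop [[92.2, 118.2], [91.3, -95.5], [123.7, -95.5], [124.6, 118.2]] tcp [-19.2, -3.4]
[[-4.4, -41.3], [67.1, -33.5], [80.1, -49.7], [84.0, 40.9], [-3.0, 39.5]]
```

Request:
jog_arm(increments=[{"claw": 0.15,"delta_pos": [0.02,0.1,0],"twist": 0},{"claw": 0.15,"delta_pos": [0.03,0.2,0],"twist": 0},{"claw": 0.15,"delta_pos": [0.03,0.2,0],"twist": 0}])

```text
time_s: 11.93
position: [0.5307, 0.0563, 0.0341]
eef_rot: [-0.0, 0.76, 0.65, -0.0]
force: [-0.5, -3.2, 0.6]
opening: 0.149
gripper_force: 1.1
```

Request:
jog_arm(increments=[{"claw": 0.15,"delta_pos": [0.02,0.1,0],"twist": 0},{"claw": 0.15,"delta_pos": [0.03,0.2,0],"twist": 0},{"claw": 0.15,"delta_pos": [0.03,0.2,0],"twist": 0}])

```text
time_s: 12.18
position: [0.5308, 0.0565, 0.0341]
eef_rot: [0.0, 0.759, 0.651, -0.002]
force: [-2.4, -10.9, 0.6]
opening: 0.149
gripper_force: 5.5
```

Request:
jog_arm(increments=[{"claw": 0.15,"delta_pos": [-0.05,-0.3,0],"twist": 0},{"claw": 0.15,"delta_pos": [-0.31,-2.0,0],"twist": 0},{"claw": 0.15,"delta_pos": [-0.6,-4.0,0],"twist": 0},{"claw": 0.15,"delta_pos": [-0.6,-4.0,4],"twist": 0},{"claw": 0.15,"delta_pos": [-0.6,-6.0,8],"twist": 0},{"claw": 0.15,"delta_pos": [-0.6,-10.0,12],"twist": 0},{"claw": 0.15,"delta_pos": [-0.6,-14.0,16],"twist": 0},{"claw": 0.15,"delta_pos": [-1,-18.0,18],"twist": 0},{"claw": 0.15,"delta_pos": [-2,-22.0,18],"twist": 0},{"claw": 0.15,"delta_pos": [-4,-26.0,18],"twist": 0},{"claw": 0.15,"delta_pos": [-6,-30.0,18],"twist": 0},{"claw": 0.15,"delta_pos": [-6,-34.0,18],"twist": 0},{"claw": 0.15,"delta_pos": [-6,-34.0,18],"twist": 0}])

```text
time_s: 13.27
position: [0.4704, -0.2841, 0.2147]
eef_rot: [0.001, 0.76, 0.65, 0.0]
force: [1.5, 1.0, 0.3]
opening: 0.15
gripper_force: 0.0
```

```bash
python3 k2.py
python3 - <<'E'
from m import *
c=cam('top'); h=hsv(c)
u=np.array([.155,.988]);v=np.array([-.988,.155]);e=np.array([530.5,74.6])
f=lambda q:[round(float((np.array(q)[:2]-e)@a),1) for a in(u,v)]
b=(260,150,360,240)
r=rect(c,G(h),.028,b); print(r[1:3],[f(q) for q in r[3]]); r=rect(c,Y(h),.034,b); print(r[1:3],[f(q) for q in r[3]])
s=cam('side')
cv2.imwrite('pics/fin.png',np.vstack([cv2.resize(x,(600,290),interpolation=cv2.INTER_CUBIC) for x in(c['frame'][150:240,250:370+66],s['frame'][150:240,255:441])]))
E
```

```text
[ 470.4164644  -284.06291412  214.68780384] [1.46891411 0.98072925 0.31815705] 13.2667
[93.8 96. ] 80.67 [[-5.5, 44.2], [-6.6, -52.2], [87.6, -52.6], [87.9, 42.6]]
stop [[93.2, 118.4], [91.3, -95.5], [123.7, -95.5], [125.6, 118.4]] tcp [-363.7, 3.8]
[[82.0, -52.0], [82.2, 43.1], [-3.0, 39.5], [-4.4, -41.3], [67.1, -33.5]]
(array([99.3, 92.8]), 80.8) [[-4.6, 38.3], [-5.1, -55.0], [94.0, -54.6], [94.7, 37.6]]
(array([ 10.5, 174.8]), 81.04) [[93.8, 76.0], [93.8, -98.2], [103.9, -98.6], [104.8, 76.7]]
```

View pics/fin.png

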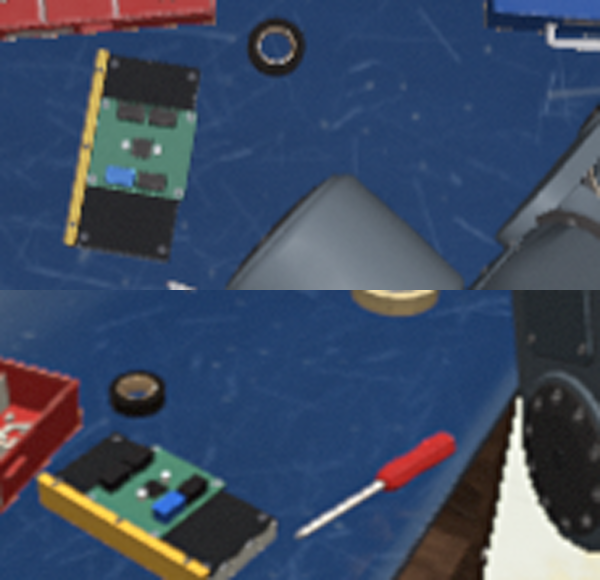

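The final picture shows the board components up on the bed. Its edge is flush and square against the yellow stop: 94.0–94.7 mm measured against the stop foot at about 94–95 mm, with the angles within 0.3°. The black tape, the screwdriver and the visible part of the masking tape look undisturbed, and the arm is clear.

```bash
python3 -c "
from bench import manip; print(manip.sign_off())"
```

```text
the job is handed in; nothing more can be done
None
```

The board was tipped up against the bed, turned over components up, and pushed square against the yellow stop without gripping; it took two tries, as the first tip-up slipped back onto the bench, and it was handed in at about 13 s.

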